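# Check a coil spring on the bench spring tester

## Robot

A 6-joint arm with a two-finger parallel gripper is mounted at the origin on the work surface. World frame = base frame: x ahead of the robot, y to its left, z up, the work surface at z = 0. Lengths are in mm, angles in rad, forces in N, time in s.
With the tool pointing down it reaches from about 325 to 875 mm from the base axis. Payload 4.4 kg.
Tool frame: the origin (TCP) lies on the centre line of the jaws, within the pads' length; the fingertips stand ahead of it and the grasp point (between the pads) lies 6 mm ahead of it (ctrl.tcp_to_tips is the z of the fingertips in the tool frame, in mm); z points along the fingers, y is the line along which they close (so a half turn about z gives the same grasp; the last joint's range is limited). The gripper opens to 85 mm and grips with 20 to 120 N. Pads are 22 mm wide; open, the fingers measure 114 mm over their backs; the gripper's body (76 mm by 85 mm) begins 54 mm behind the grasp point. The pads swing forward as they close: fully open they stand 13 mm farther back than shut.
Start: joints at [1.181, 0.207, 1.542, -0, 1.393, -0.15], TCP at [136.018, 558.683, 256.282] pointing down, gripper open.
Joint ranges: [-2.73, 2.73], [-0.86, 2.22], [0.23, 2.46], [-1.11, 4.25], [0.08, 2.63], [-2.82, 2.82]. Speed limits (rad/s): [2.79, 2.79, 3.14, 3.14, 3.14, 3.14].

## Interface

Orientations are given as a 3x3 rotation matrix whose columns are the frame's x, y, z axes.
In Python, from plant import ctrl, sensors, optics gives the robot as it stands. Calls block until the motion is done:
- ctrl.move_ptp(position, orientation): joint-space move of the TCP to a pose.
- ctrl.move_l(position, rot=None, vel=150, threshold=None): straight line of the TCP; rot=None keeps the orientation; vel is the mean speed in mm/s. With threshold (N) it stops when the force on the tool has changed by that much, and returns True; else False.
- ctrl.set_joints(angles): joint-space move.
- ctrl.gripper_to(opening, force=None): finger opening in mm; force is the grip in N (None keeps the last); returns when the fingers have stopped.
- ctrl.hold(seconds).
- ctrl.solve_ik(position, orientation): joint angles nearest the present ones, or None.
- sensors.read_state(): the state.
- optics.grab_frame(name): name is "scene" or "top"; returns (picture, depth): 420x560x3 uint8, red, green, blue; 420x560 float32, mm along the optical axis (not along the pixel's ray), 0 where there is no reading.
- optics.camera_params(name): a dict with "mtx" (3x3 intrinsics, pixels), "R" (3x3) and "t" (3): a world point X has camera coordinates R X + t. Camera axes: x right, y down, z forward; pixel columns grow to the right and rows downward; lengths in mm; the calibration is good to about 2 mm. A picture is of the moment at which its call begins. camera_params takes no time and is no camera call.
A pose or a line that the arm cannot do raises ctrl.MotionError and nothing moves.
- ctrl.finish_job(): hands the job in; it is judged then, once.
The state is a dict: "t": time; "q": joint angles; "qvel": joint speeds; "tau": joint torques, N m; "eef_pos": TCP position; "eef_rot": TCP orientation; "force": force on the tool from outside, world axes, zero at the start; "wrist_torque": the same for the moment, N m; "grip_width": finger opening in mm; "grasp_force": force on a finger pad.
Only numpy, scipy, OpenCV 4.12 (cv2) and the standard library are available. Lean on these libraries where they do the work, as an engineer would, in place of code of your own. Each camera call takes 0.05 s, during which the arm holds its last target. There are 200 camera calls.

## Task

Stand the loose coil spring upright in the brass cup of the spring tester, then push its blue cap down until the top of the cap is level with the red marker tip, and hold it there for about a second while you read the force. Let the spring up again and slide the yellow tell-tale along the scale to the force you read, leaving the spring standing in the cup. Never load the tester plate beyond the 20 N end of its scale, and leave the other things on the bench where they are.

Things in the scene. Friction and masses are not known exactly. Their poses are not given: they have to be found in the camera images.
- tester: Spring tester, bolted down: grey base 190 x 170 mm, 28 mm high, aluminium column 16 mm square and 126 mm high, 55 mm behind the cup (tester's -x). Origin on the bench straight below the cup's centre; x points from column over cup to scale, y along the scale, z up. Scale on the base's top, 77 mm from the cup's axis: 0 N at y = -60 mm, 20 N (red tick) at +60 mm, a tick per newton, longer every 5 N.
- plate: Round steel tester plate, 60 mm across, carrying the cup; origin at the centre of its underside, 40 mm above the bench. It gives way about 0.25 mm per newton and must never bear more than 20 N. The round dial on the base beside it shows the live force put on top of the spring: one tick per newton, clockwise, falling back to 0 with the load.
- cup (a point): Centre of the flat floor of the brass cup on the tester plate, 45 mm above the bench when unloaded, z up. The cup is 40 mm wide inside, its rim 6 mm above its floor and 48 mm across outside.
- mark (a point): Tip of the flat red height marker on the column: middle of its 3 mm thickness, at the end pointing to the spring, 25 mm from the cup's axis. Its black carrier is 24 mm square, with a screw on the +y side. Clamped at a different height in each run, 8 to 24 mm below the top of the spring as it stands free in the cup. The cap's top face must come level with this point.
- spring_center (a point): Centre (half-way up) of the loose coil spring unit, 75 mm tall, about 90 g, standing on the bench; z along it, upward. Dark steel foot 36 mm across, 12 mm high; bare coils 28 mm across; blue cap 32 mm across, 14 mm high, its centre 30.5 mm above this point. Grip it by the cap; at the cup let the fingers close along the tester's y. Any yaw will do. Stiffness unknown: the test is to find it.
- foot (a point): Centre of the underside of the spring's foot, z along the spring, upward.
- cap_top (a point): Centre of the flat top of the spring's blue cap, 75 mm above the foot when free. The cap starts to give at about 1 N and has 34 mm of travel.
- pointer (a joint): Travel in m of the yellow tell-tale along the scale: 0 at 0 N, 0.120 at 20 N, 0.006 per newton, growing along the tester's +y. Slides with about 1.5 N of friction and stays where it is left.
- tab (a point): Centre of the yellow tell-tale's upright tab: 14 mm along the tester's x, 12 mm along y, 26 mm high, its foot 30 mm above the bench, 95 mm from the cup's axis along the tester's +x. It can be pinched from above along y or pushed from the side.
- reading (a point): Same point as tab with tilted axes, used only for judging; not needed for the work.
- load_mid (a point): Bystander: black finned RF load, 40 mm across, 62 mm tall, standing; point half-way up. Leave alone.
- tape_mid (a point): Bystander: white ring of tape lying flat, 100 mm across, 20 mm high; its centre. Leave alone.
- driver_grip (a point): Bystander: orange screwdriver lying flat, about 0.2 m long; point on its handle. Leave alone.
Not all that is in view belongs to the job. Leave any pink look-alike of the part that bears spring_center alone.

How it is judged:
By the outcome, as a careful person would: the job done as asked, in the order asked, and still so for the second after the job is handed in, with the robot touching nothing.
It also fails if it takes over 67 s, if anything falls off the work surface, if the arm or the gripper's body presses on something with over 40 N, if the wrist force passes 120 N, or if a joint passes its speed limit or range.

## Working session

There is one attempt and no reset: what is moved stays moved. The work goes in short steps, each a Python script; the robot and the scene stay as the last script left them, time stands still between calls to the robot, and variables do not carry over. Pictures are saved under pics/ and viewed, at most 10 in all, crops included, and the job is handed in when it is done.

```bash
ls; mkdir -p pics
cat > h.py <<'E'
import numpy as np, cv2
from plant import ctrl, sensors, optics
def save(name,fn,crop=None,s=1):
    im,d=optics.grab_frame(name)
    np.savez('pics/'+fn+'.npz',im=im,d=d)
    put(im,fn,crop,s); return im,d
def put(im,fn,crop=None,s=1):
    if crop: im=im[crop[1]:crop[3],crop[0]:crop[2]]
    cv2.imwrite('pics/'+fn+'.png',cv2.cvtColor(cv2.resize(im,None,fx=s,fy=s,interpolation=cv2.INTER_CUBIC),cv2.COLOR_RGB2BGR))
def world(name,d):
    p=optics.camera_params(name);K,R,t=map(np.array,(p['mtx'],p['R'],p['t']))
    v,u=np.mgrid[:d.shape[0],:d.shape[1]]
    c=np.stack([(u-K[0,2])/K[0,0]*d,(v-K[1,2])/K[1,1]*d,d],-1)
    return (c-t.ravel())@R
def proj(name,X):
    p=optics.camera_params(name);K,R,t=map(np.array,(p['mtx'],p['R'],p['t']))
    c=np.atleast_2d(X)@R.T+t.ravel();q=c@K.T;return q[:,:2]/q[:,2:]
E
python3 - <<'E'
from h import *
a,_=save('scene','scene0');b,_=save('top','top0')
print(sensors.read_state()['t'],ctrl.tcp_to_tips)
for n in('scene','top'):
    p=optics.camera_params(n);print(n,-np.array(p['R']).T@np.array(p['t']).ravel(),np.array(p['R']).round(2).tolist(),p['mtx'][0][0])
E
```

```text
pics
0.1 25.0
scene [1324.40403244  471.89229233  816.70166716] [[-0.5, 0.87, -0.02], [0.52, 0.28, -0.8], [-0.69, -0.41, -0.6]] 515.9300283046339
top [ 426.50545953  -16.73547071 1377.2137195 ] [[-0.01, -1.0, 0.0], [-1.0, 0.01, -0.07], [0.07, -0.01, -1.0]] 540.6555863594522
```

View pics/scene0.png

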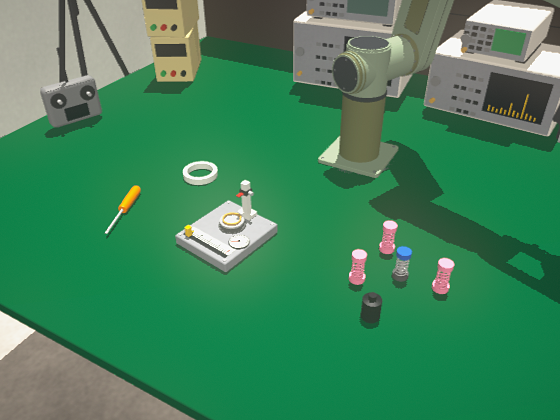

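View pics/top0.png

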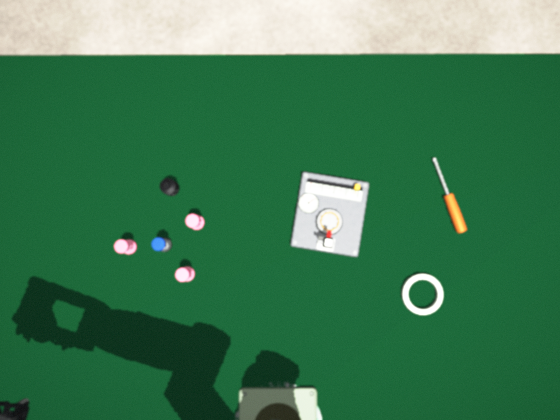

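Scene picture: the blue-capped spring is at (403,253), with three pink look-alikes at (388,237), (358,267) and (443,276). In the top picture, blue is at (160,244) and the pinks at (195,221), (125,247) and (185,274). Blue fits because the cap must be blue and the coils bare steel. The tester is at scene (228,235) and top (329,215). I'll confirm the spring in a crop and measure.

Run:
```python
from h import *
S={n:np.load(f'pics/{n}0.npz') for n in('scene','top')}
a=cv2.resize(S['scene']['im'][205:325,330:470],None,fx=2.5,fy=2.5,interpolation=2)
b=cv2.resize(S['scene']['im'][170:275,165:290],None,fx=3.4,fy=3.4,interpolation=2)
h=max(len(a),len(b));a,b=[np.pad(x,((0,h-len(x)),(0,0),(0,0))) for x in(a,b)]
put(np.hstack([a,b])[:, :800],'crops')
for n in S:
    im=S[n]['im'].astype(int);W=world(n,S[n]['d']);hsv=cv2.cvtColor(S[n]['im'],cv2.COLOR_RGB2HSV)
    H,s,v=[hsv[...,i].astype(int) for i in range(3)]
    def rep(k,m):
        m=m&(S[n]['d']>0)
        ys,xs=np.nonzero(m)
        if len(xs): print(n,k,len(xs),'px',xs.mean().round(1),ys.mean().round(1),'med',np.median(W[m],0).round(1),'lo',np.percentile(W[m],3,0).round(1),'hi',np.percentile(W[m],97,0).round(1))
    inb=(W[...,2]>10)&(W[...,2]<200)&(W[...,0]>300)
    blue=(H>100)&(H<125)&(s>150)&(v>60)&inb
    rep('blue',blue); rep('bluetop',blue&(W[...,2]>71))
    rep('yellow',(H>22)&(H<34)&(s>150)&inb&(W[...,1]>-250)&(W[...,1]<0))
    rep('red',((H<6)|(H>174))&(s>170)&inb&(W[...,1]>-250)&(W[...,1]<50))
    rep('pink',((H>165)|(H<4))&(s>60)&(s<170)&inb&(W[...,1]>100)&(W[...,2]>68))
    box=(W[...,1]>-300)&(W[...,1]<100)&(W[...,0]>350)&(W[...,0]<750)
    base=box&(abs(W[...,2]-28)<6)&(s<90)
    rep('base',base)
    r=cv2.minAreaRect(W[base][:,:2].astype(np.float32));print('rect',r)
    rep('col',box&(W[...,2]>120))
```

```text
scene blue 135 px 403.9 252.4 med [457.9 289.3  75. ] lo [441.9 274.5  65.7] hi [470.7 301.1  77.8]
scene bluetop 115 px 403.8 251.4 med [456.2 288.1  75.3] lo [441.4 274.5  71.8] hi [470.  300.8  77.9]
scene yellow 60 px 193.6 229.0 med [ 594.9 -193.7   49.2] lo [ 500.3 -201.7   33.2] hi [ 600.9 -120.3   58.1]
scene red 16 px 239.3 194.3 med [ 475.  -122.4  102. ] lo [ 466.9 -127.6   99.7] hi [ 482.5 -118.5  104.3]
scene pink 128 px 403.0 253.6 med [462.  236.9  71.8] lo [384.6 196.8  68.7] hi [526.8 389.8  76.7]
scene base 2921 px 225.2 233.9 med [ 549.1 -115.2   28.6] lo [ 444.8 -210.6   24.3] hi [624.8 -44.8  32.7]
rect ((529.3792724609375, -131.1414794921875), (174.3496856689453, 192.1283416748047), 80.2883529663086)
scene col 45 px 244.5 183.3 med [ 457.  -117.8  125.3] lo [ 445.8 -128.2  121.1] hi [ 464.3 -110.2  127.6]
top blue 133 px 158.1 243.4 med [455.2 282.3  74.8] lo [440.9 268.6  70.5] hi [467.3 295.7  79.6]
top bluetop 123 px 158.1 243.5 med [453.  282.3  75.1] lo [440.9 268.5  71.5] hi [467.3 295.7  79.7]
top yellow 4 px 354.5 186.5 med [ 592.9 -195.7   46.9] lo [ 590.3 -196.7   41.4] hi [ 596.2 -195.    54.1]
top red 14 px 328.2 234.0 med [ 473.7 -124.1  103.8] lo [ 468.9 -126.6  101.7] hi [ 479.7 -121.5  107.2]
top pink 44 px 161.0 243.7 med [455.7 224.4  73.8] lo [381.2 185.3  68.8] hi [524.7 380.5  77.7]
top base 4135 px 330.2 212.2 med [ 536.8 -141.8   28.7] lo [ 436.4 -219.1   23.4] hi [619.5 -53.1  33.3]
rect ((528.1363525390625, -136.3680419921875), (169.73251342773438, 189.89105224609375), 80.21971130371094)
top col 49 px 328.5 242.2 med [ 454.3 -124.2  126.4] lo [ 447.4 -131.2  123.2] hi [ 461.3 -115.1  129.4]
```

View pics/crops.png

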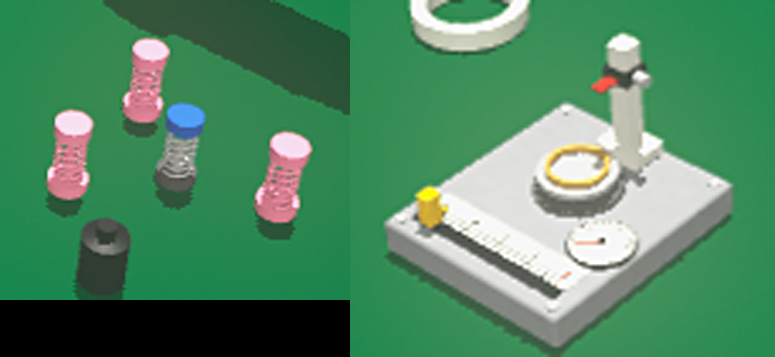

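Crop: the blue-capped spring with bare steel coils stands among three fully pink copies, so it's the one meant. The tell-tale is near the low end of the scale, and the red tip points at the cup. The two cameras disagree by about 6 mm in y. I'll pinch the spring square in both directions, then use it to calibrate them.

```bash
cat >> h.py <<'E'
def rot(deg):
    c,s=np.cos(np.radians(deg)),np.sin(np.radians(deg))
    y=np.array([c,s,0]);z=np.array([0,0,-1.]);return np.stack([np.cross(y,z),y,z],1)
def st(): 
    s=sensors.read_state();print('t',round(s['t'],2),np.round(s['eef_pos'],1),'F',np.round(s['force'],2),'w',round(s['grip_width'],1),'g',np.round(s['grasp_force'],1));return s
def blue(n,im,d,zmin=0):
    W=world(n,d);h=cv2.cvtColor(im,cv2.COLOR_RGB2HSV).astype(int)
    m=(h[...,0]>100)&(h[...,0]<125)&(h[...,1]>150)&(h[...,2]>60)&(W[...,2]>max(zmin,10))&(W[...,2]<200)&(W[...,0]>300)&(d>0)
    lo,hi=np.percentile(W[m],3,0),np.percentile(W[m],97,0);return (lo+hi)/2,np.median(W[m],0),hi-lo,m.sum()
E
python3 - <<'E'
from h import *
s=st();print(np.round(s['eef_rot'],2).tolist())
for p,a in(((455,285,200),0),((455,285,200),180),((455,285,200),90),((455,285,200),-90),((508,-131,200),80.2),((508,-131,200),-99.8)):
    q=ctrl.solve_ik(p,rot(a));print(p,a,None if q is None else np.round(q,2))
E
```

```text
t 0.1 [135.8 558.1 255.2] F [-0.66 -0.33  0.44] w 85.6 g 0.0
[[-0.97, 0.24, -0.0], [0.24, 0.97, -0.0], [0.0, -0.0, -1.0]]
(455, 285, 200) 0 [ 0.4   0.18  1.69 -0.    1.27  0.4 ]
(455, 285, 200) 180 [ 0.4   0.18  1.69 -0.    1.27 -2.74]
(455, 285, 200) 90 [ 0.4   0.18  1.69 -0.    1.27 -1.17]
(455, 285, 200) -90 [ 0.4   0.18  1.69 -0.    1.27  1.97]
(508, -131, 200) 80.2 [-0.42  0.15  1.72 -0.    1.26 -1.82]
(508, -131, 200) -99.8 [-0.42  0.15  1.72 -0.    1.26  1.32]
```

Run:
```python
from h import *
P=lambda z:[455,285,z]
ctrl.gripper_to(56,20)
ctrl.move_ptp(P(160),rot(0));ctrl.move_l(P(75),vel=120)
ctrl.gripper_to(20,20);st()
ctrl.gripper_to(56)
ctrl.move_l(P(130),vel=150);ctrl.move_l(P(130),rot=rot(90),vel=150);ctrl.move_l(P(75),vel=120)
ctrl.gripper_to(20,20);st();ctrl.gripper_to(56)
ctrl.move_l(P(150),vel=200);ctrl.move_l([455,420,230],vel=300);st()
for n in('scene','top'):
    im,d=save(n,n+'1');print(n,*[np.round(x,1) for x in blue(n,im,d,71)])
```

```text
t 3.28 [455.6 285.3  75.8] F [0.33 0.44 1.53] w 31.1 g 20.1
t 6.83 [455.8 285.4  76. ] F [ 0.1  -0.34  1.89] w 31.2 g 21.2
t 8.39 [453.8 418.8 227.4] F [ 0.3   0.03 -0.93] w 56.2 g 0.0
scene [455.8 287.3  74.4] [457.2 287.3  75.4] [28.4 27.2  6. ] 123
top [454.1 282.3  75.6] [455.2 282.4  75.2] [26.4 25.8  8.5] 128
```

Biases now known: scene (+0.1,+2.0) mm and top (-1.6,-3.0) mm. Next I refine the cup centre from the brass rim.

Run:
```python
from h import *
B={'scene':np.array([.1,2.]),'top':np.array([-1.6,-3.])}
for n in B:
    S=np.load(f'pics/{n}1.npz');W=world(n,S['d']);h=cv2.cvtColor(S['im'],cv2.COLOR_RGB2HSV).astype(int)
    near=np.hypot(W[...,0]-509.5-B[n][0],W[...,1]+130-B[n][1])<34
    m=near&(h[...,0]>10)&(h[...,0]<30)&(h[...,1]>70)&(W[...,2]>40)&(W[...,2]<62)
    w=W[m];e=cv2.fitEllipse(w[:,:2].astype(np.float32))
    print(n,m.sum(),'ellipse',np.round(np.array(e[0])-B[n],1),np.round(e[1],1),'minmax',((w.min(0)+w.max(0))/2).round(1)[:2]-B[n],np.median(w[:,2]))
    pl=near&(W[...,2]>36)&(W[...,2]<60);c,r=cv2.minEnclosingCircle(W[pl][:,:2].astype(np.float32));print(' plate',np.array(c)-B[n],r)
    base=(abs(W[...,2]-28)<5)&(h[...,1]<90)&(np.hypot(W[...,0]-529,W[...,1]+133)<150)
    r=cv2.minAreaRect(W[base][:,:2].astype(np.float32));a=np.radians(r[2]-90);print(' base',np.round(np.array(r[0])-B[n]-20*np.array([np.cos(a),np.sin(a)]),1),r)
    red=((h[...,0]<6)|(h[...,0]>174))&(h[...,1]>150)&(W[...,2]>80)&(W[...,2]<125)&(np.hypot(W[...,0]-480,W[...,1]+125)<40)
    print(' red',np.round(W[red],0)[:, :].tolist())
```

```text
scene 100 ellipse [ 508.5 -129.1] [43.8 46.3] minmax [ 507.1 -130. ] 49.67340389978686
 plate [ 508.58078613 -128.33327484] 31.48052215576172
 base [ 510.1 -129.2] ((529.85888671875, -130.732421875), (172.52020263671875, 192.64991760253906), 79.7292709350586)
 red [[469.0, -127.0, 101.0], [469.0, -124.0, 102.0], [468.0, -122.0, 102.0], [468.0, -119.0, 103.0], [476.0, -125.0, 103.0], [474.0, -124.0, 102.0], [477.0, -119.0, 106.0], [475.0, -117.0, 105.0], [470.0, -117.0, 102.0], [483.0, -126.0, 104.0], [480.0, -125.0, 103.0], [480.0, -122.0, 104.0], [477.0, -122.0, 102.0], [476.0, -119.0, 102.0], [482.0, -121.0, 102.0], [481.0, -119.0, 102.0]]
top 12 ellipse [ 491.8 -116.7] [ 3.9 14.9] minmax [ 492.1 -117.3] 49.15600603725122
 plate [ 509.2781311 -129.6456604] 33.123958587646484
 base [ 509.9 -130. ] ((528.05419921875, -136.34471130371094), (169.80459594726562, 189.80807495117188), 80.23387908935547)
 red [[481.0, -124.0, 103.0], [481.0, -127.0, 104.0], [478.0, -124.0, 107.0], [478.0, -126.0, 104.0], [476.0, -124.0, 105.0], [476.0, -126.0, 104.0], [476.0, -129.0, 102.0], [474.0, -122.0, 104.0], [474.0, -124.0, 100.0], [474.0, -127.0, 100.0], [474.0, -129.0, 101.0], [471.0, -122.0, 102.0], [471.0, -124.0, 104.0], [471.0, -126.0, 103.0], [469.0, -121.0, 106.0], [469.0, -124.0, 103.0], [469.0, -126.0, 106.0], [467.0, -124.0, 105.0], [467.0, -126.0, 106.0]]
```

Run:
```python
from h import *
P=lambda z:[455,285,z]
ctrl.move_l(P(150),vel=300);ctrl.move_l(P(75),vel=120);ctrl.gripper_to(20,30);st()
ctrl.move_l(P(215),vel=200)
ctrl.move_ptp([509.4,-129.4,215],rot(80.1))
ctrl.move_l([509.4,-129.4,134],vel=150)
ctrl.hold(.3);s=st()
p=2*np.array([509.4,-129.4,132.5])-s['eef_pos'];p[2]=131.5
ctrl.move_l(p,vel=40);ctrl.hold(.3);s=st();print(np.round(s['eef_rot'],3).tolist())
im,d=save('scene','scene2',(180,160,290,270),5)
W=world('scene',d);h=cv2.cvtColor(im,cv2.COLOR_RGB2HSV).astype(int)
print(*[np.round(x,1) for x in blue('scene',im,d,0)])
```

```text
t 10.28 [455.8 285.4  75.9] F [1.38 0.99 1.53] w 30.7 g 29.6
t 13.66 [ 510.1 -129.7  135. ] F [ 0.04 -0.64 -0.89] w 31.0 g 29.8
t 14.21 [ 508.8 -129.2  131.5] F [-0.19 -0.03 -0.5 ] w 30.9 g 29.8
[[-0.985, 0.172, 0.0], [0.172, 0.985, -0.0], [-0.0, -0.0, -1.0]]
[ 511.9 -126.4  132.8] [ 519.  -127.5  129.7] [25.4 23.5 24.6] 45
```

View pics/scene2.png

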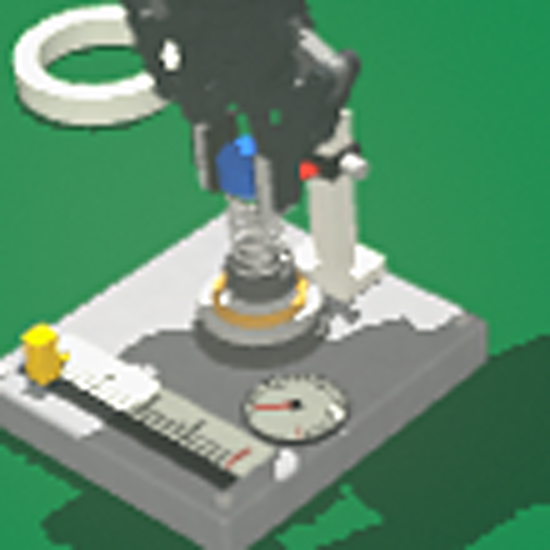

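The crop shows the foot at (258,285) directly over the cup rim, centred near (258,292). Descending with a force stop.

Run:
```python
from h import *
ctrl.move_l([509.2,-129.3,131.5],vel=30);st()
print(ctrl.move_l([509.2,-129.3,117.5],vel=20,threshold=3));st();ctrl.hold(.2);st()
im,d=save('scene','scene3',(180,160,290,270),5)
```

```text
t 14.51 [ 509.2 -129.3  131.5] F [ 0.42  0.42 -0.49] w 30.6 g 29.8
True
t 15.18 [ 509.  -129.2  117.7] F [0.41 0.24 2.6 ] w 31.0 g 30.0
t 15.38 [ 508.9 -129.1  117.6] F [0.4  0.92 1.71] w 31.0 g 30.0
```

View pics/scene3.png

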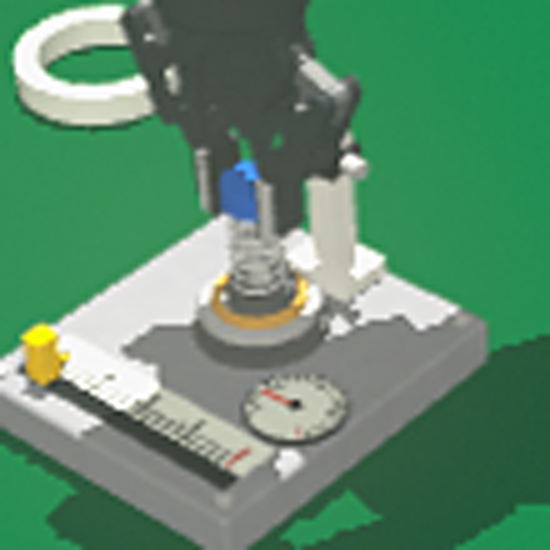

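Foot seated in the cup; the dial needle near (275,393) reads about 2 N. Next: unload, release, move aside, and measure cap top against marker.

Run:
```python
from h import *
ctrl.move_l([509.2,-129.3,120],vel=20);st()
ctrl.gripper_to(60);ctrl.move_l([509.2,-129.3,200],vel=150);ctrl.gripper_to(0)
ctrl.move_l([430,-300,230],vel=300);st()
B={'scene':np.array([.1,2.,0]),'top':np.array([-1.6,-3.,0])}
for n in B:
    R=[];C=[]
    for i in range(8):
        im,d=optics.grab_frame(n);W=world(n,d)-B[n];h=cv2.cvtColor(im,cv2.COLOR_RGB2HSV).astype(int)
        red=((h[...,0]<6)|(h[...,0]>174))&(h[...,1]>150)&(W[...,2]>80)&(W[...,2]<125)&(np.hypot(W[...,0]-482,W[...,1]+125)<25)
        R.append(W[red]);b=blue(n,im,d,80);C.append(b)
        bl=(h[...,0]>100)&(h[...,0]<125)&(h[...,1]>150)&(W[...,2]>113)&(W[...,2]<128);K=W[bl]
        C[-1]=np.r_[b[0]-B[n],np.median(K[:,2])]
        v,u=np.nonzero(red)
    print(n,'cap',np.mean(C,0).round(2),'red med',np.mean([np.median(r,0) for r in R],0).round(2),'sd',np.std([np.median(r[:,2]) for r in R]),[np.round(np.percentile(np.concatenate(R)[:,2],q),1) for q in(10,50,90)],'px',u.mean(),v.mean(),len(u))
    if n=='scene': save(n,'scene4',(180,160,290,270),5);np.save('pics/red.npy',np.c_[u,v])
np.set_printoptions(suppress=True)
a=np.radians(-9.9);ax=np.array([np.cos(a),np.sin(a),0]);c=np.array([509.3,-129.4,0])
for z in(99,102,105): print(z,[proj('scene',(c-ax*r+[0,0,z]+B['scene'])).round(1).tolist() for r in (25,35)],'cap120',proj('scene',c+[0,0,120]+B['scene']).round(1))
```

```text
t 15.72 [ 509.  -129.2  119.8] F [ 0.11 -0.18  1.21] w 30.8 g 29.9
t 18.18 [ 430.  -299.1  229.6] F [0.8  0.13 0.08] w 0.1 g 0.0
scene cap [ 508.28 -124.41  115.92  119.5 ] red med [ 473.91 -122.46  102.89] sd 0.593876477346342 [np.float64(101.0), np.float64(102.9), np.float64(104.3)] px 239.91666666666666 194.33333333333334 12
top cap [ 507.22 -126.83  119.62  120.24] red med [ 475.32 -123.22  102.85] sd 0.6973622270077716 [np.float64(99.7), np.float64(102.8), np.float64(106.5)] px 328.7142857142857 233.9047619047619 21
99 [[[236.8, 197.4]], [[239.6, 195.5]]] cap120 [[229.1 194.9]]
102 [[[236.7, 196.4]], [[239.5, 194.5]]] cap120 [[229.1 194.9]]
105 [[[236.7, 195.3]], [[239.5, 193.5]]] cap120 [[229.1 194.9]]
```

View pics/scene4.png

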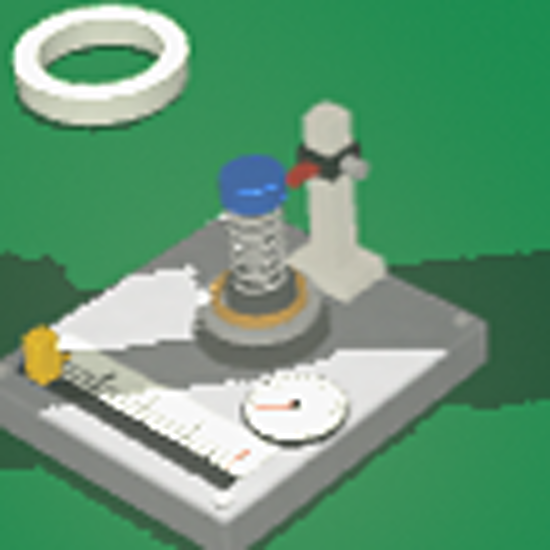

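The picture shows the spring standing in the cup, with the cap top at (254,172), the foot at (258,300) and the dial at zero, pointing left. I'll average depth frames for an accurate marker height and cap centre.

Run:
```python
from h import *
B={'scene':np.array([.1,2.,0]),'top':np.array([-1.6,-3.,0])}
np.set_printoptions(suppress=True,linewidth=200)
for n in B:
    F=[optics.grab_frame(n) for i in range(20)];im=np.mean([f[0] for f in F],0).astype(np.uint8);d=np.median([f[1] for f in F],0)
    np.savez(f'pics/{n}avg.npz',im=im,d=d)
    W=world(n,d)-B[n];h=cv2.cvtColor(im,cv2.COLOR_RGB2HSV).astype(int)
    near=np.hypot(W[...,0]-485,W[...,1]+125)<45
    bl=(h[...,0]>100)&(h[...,0]<125)&(h[...,1]>150)&near
    top=bl&(W[...,2]>116);w=W[top];print(n,'captop z',np.median(w[:,2]).round(2),'centre',((np.percentile(w,4,0)+np.percentile(w,96,0))/2).round(1),np.mean(w,0).round(1),np.argwhere(top)[:,::-1].mean(0))
    red=((h[...,0]<8)|(h[...,0]>172))&(h[...,1]>130)&near&(W[...,2]>80)&(W[...,2]<125)
    for (v,u) in np.argwhere(red): print((u,v),W[v,u].round(1),im[v,u])
    base=(h[...,1]<90)&(abs(W[...,2]-28)<4)&(np.hypot(W[...,0]-529,W[...,1]+133)<90);print('base z',np.median(W[base][:,2]))
    ct=(W[...,2]>123)&near&(h[...,1]<60);print('coltop',np.median(W[ct],0).round(1),ct.sum())
    c=np.array([509.3,-129.4,0])
    print('proj cup rim, cap',proj(n,c+[0,0,51]+B[n]).round(1),proj(n,c+[0,0,120]+B[n]).round(1))
    ring=(h[...,0]>10)&(h[...,0]<28)&(h[...,1]>90)&(W[...,2]>40)&(W[...,2]<62)&(np.hypot(W[...,0]-509,W[...,1]+129)<34)
    q=np.argwhere(ring)[:,::-1];e=cv2.fitEllipse(q.astype(np.float32));print('ring px',e,len(q))
```

```text
scene captop z 119.92 centre [ 507.6 -124.3  118.9] [ 508.8 -121.   119.7] [232.21428571 195.85714286]
(np.int64(239), np.int64(193)) [ 470.7 -127.6  102.6] [153  83  64]
(np.int64(240), np.int64(193)) [ 469.8 -125.3  102.8] [164  73  61]
(np.int64(241), np.int64(193)) [ 468.7 -123.   102.8] [164  75  60]
(np.int64(242), np.int64(193)) [ 467.5 -120.9  102.8] [167  75  60]
(np.int64(243), np.int64(193)) [ 466.2 -118.8  102.7] [129  74  61]
(np.int64(238), np.int64(194)) [ 475.3 -127.5  102.4] [152  83  62]
(np.int64(239), np.int64(194)) [ 474.5 -125.1  102.7] [163  73  61]
(np.int64(240), np.int64(194)) [ 473.2 -123.1  102.6] [160  73  61]
(np.int64(241), np.int64(194)) [ 473.  -120.2  103.4] [159  72  59]
(np.int64(242), np.int64(194)) [ 471.  -118.7  102.7] [162  79  65]
(np.int64(238), np.int64(195)) [ 478.7 -125.3  102.3] [163  73  58]
(np.int64(239), np.int64(195)) [ 477.6 -123.1  102.3] [161  73  61]
(np.int64(240), np.int64(195)) [ 477.3 -120.4  103. ] [155  74  60]
(np.int64(241), np.int64(195)) [ 473.8 -119.9  101.1] [155  88  73]
(np.int64(238), np.int64(196)) [ 482.8 -122.7
[... 1565 characters left out ...]
9]
(np.int64(327), np.int64(236)) [ 470.5 -118.6  104.6] [123  49  48]
(np.int64(328), np.int64(236)) [ 470.6 -121.2  101.5] [133  33  31]
(np.int64(329), np.int64(236)) [ 470.6 -123.4  103.6] [136  38  36]
(np.int64(330), np.int64(236)) [ 470.6 -125.8  102.8] [131  60  59]
(np.int64(327), np.int64(237)) [ 468.1 -118.4  106.4] [103  51  50]
(np.int64(328), np.int64(237)) [ 468.2 -121.   103.3] [112  39  38]
(np.int64(329), np.int64(237)) [ 468.2 -123.5  102.2] [116  42  41]
base z 28.726823532857605
coltop [ 455.9 -121.2  126.2] 49
proj cup rim, cap [[329.4 221. ]] [[332.  219.1]]
ring px ((330.4681396484375, 219.5216827392578), (18.000844955444336, 20.50861358642578), 40.821529388427734) 34
```

Run:
```python
from h import *
C=[508.2,-128.2]
def F(n=10):
    o=[]
    for i in range(n): ctrl.hold(.02);s=sensors.read_state();o.append(np.r_[s['force'],s['eef_pos']])
    return np.mean(o,0)
ctrl.move_l(C+[215],rot=rot(80.1),vel=300);ctrl.move_l(C+[152],vel=120);ctrl.hold(.2)
f0=F();print('free',f0.round(2))
hit=ctrl.move_l(C+[138],vel=12,threshold=1.5);f=F(5);print('hit',hit,f.round(2))
for z in(138,132):
    ctrl.move_l(C+[z],vel=30);f=F(5);print(z,(f-np.r_[f0[:3],0,0,0]).round(2))
    if f[2]-f0[2]>14: break
else:
    z=125.9-(f[5]-z)
    ctrl.move_l(C+[z],vel=20);f=F(5);print('near',z,(f-np.r_[f0[:3],0,0,0]).round(2))
    if f[2]-f0[2]<18.5:
        z-=f[5]-125.9
        ctrl.move_l(C+[z],vel=10)
        t=sensors.read_state()['t'];fr=[];L=[F(10)]
        for i in range(8): fr.append(optics.grab_frame('scene'));L.append(F(5))
        m=np.mean(L,0)-np.r_[f0[:3],0,0,0];print('hold',m.round(2),np.std(L,0).round(2),sensors.read_state()['t']-t)
        np.savez('pics/hold.npz',im=np.mean([a for a,_ in fr],0).astype(np.uint8),d=np.median([b for _,b in fr],0))
        put(np.mean([a for a,_ in fr],0).astype(np.uint8),'hold',(205,180,270,260),9)
st()
```

```text
free [-2.0000e-02  1.3000e-01 -4.0000e-02  5.0874e+02 -1.2841e+02  1.5286e+02]
hit True [ 6.9000e-01 -3.7000e-01  2.1600e+00  5.0808e+02 -1.2814e+02  1.4252e+02]
138 [-3.9000e-01  2.0000e-01  4.4900e+00  5.0829e+02 -1.2823e+02  1.3820e+02]
132 [-1.9100e+00  3.8000e-01  7.9200e+00  5.0847e+02 -1.2830e+02  1.3276e+02]
near 125.13590503842144 [  -2.9     0.84   11.44  508.68 -128.37  126.64]
hold [  -2.68    0.98   12.04  508.69 -128.38  126.02] [0.18 0.13 0.2  0.01 0.01 0.01] 1.2332999999999998
t 26.58 [ 508.7 -128.4  126. ] F [-3.22  0.98 11.94] w -0.1 g 5.9
```

View pics/hold.png

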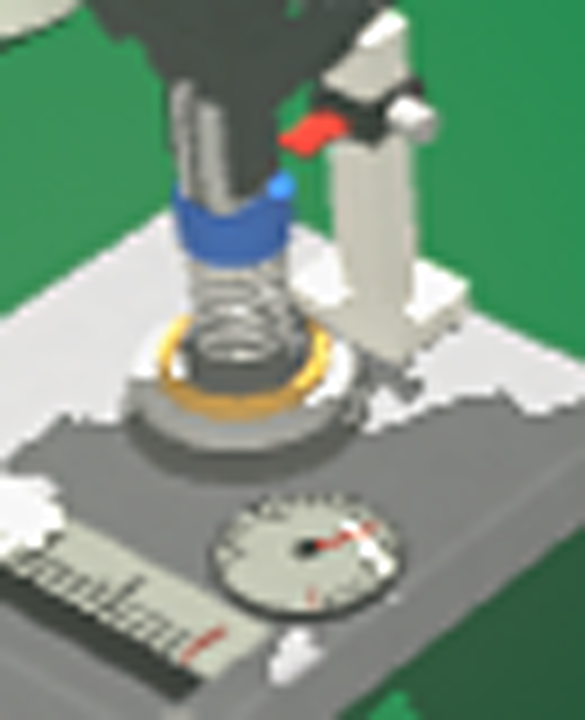

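The hold picture shows the fingers on the cap, the red tip at (285,140), the cap rim near (280,185), the dial hub at (312,547) and the needle tip at (375,525). The wrist reads 12.04 N. I'll cross-check the dial angle and cap height.

Run:
```python
from h import *
S=np.load('pics/hold.npz');Bs=np.array([.1,2.,0]);W=world('scene',S['d'])-Bs;im=S['im']
h=cv2.cvtColor(im,cv2.COLOR_RGB2HSV).astype(int)
bl=(h[...,0]>100)&(h[...,0]<125)&(h[...,1]>120)&(W[...,2]>70)&(np.hypot(W[...,0]-508,W[...,1]+128)<40)
for v,u in np.argwhere(bl): 
    if v<202: print((u,v),W[v,u].round(1),im[v,u])
p=optics.camera_params('scene');K,R,t=np.array(p['mtx']),np.array(p['R']),np.array(p['t']).ravel();c=-R.T@t
def pl(q,z):
    r=R.T@np.linalg.inv(K)@np.array([q[0],q[1],1]);return (c+r*(z-c[2])/r[2])[:2]
def needle(im,lab):
    hh=cv2.cvtColor(im,cv2.COLOR_RGB2HSV).astype(int)
    out=[]
    for v in range(230,252):
        for u in range(226,252):
            if ((hh[v,u,0]<9)|(hh[v,u,0]>170))&(hh[v,u,1]>70): out.append((u,v))
    hub=np.array([239.4,240.6]);H=pl(hub,31)
    for q in out:
        d=pl(q,31)-H;print(lab,q,'r',np.hypot(*d).round(1),'ang',np.degrees(np.arctan2(d[1],d[0])).round(1),hh[q[1],q[0],1])
needle(im,'hold');needle(np.load('pics/sceneavg.npz')['im'],'free')
a=np.radians(-9.9);ax=np.array([np.cos(a),np.sin(a),0]);cc=np.array([509.3,-129.4,0])
print('tip proj z=101',proj('scene',cc-25*ax+[0,0,101]+Bs))
```

```text
(np.int64(235), np.int64(199)) [ 504.9 -116.4  109.7] [ 75  99 146]
(np.int64(235), np.int64(200)) [ 498.  -121.5  100.7] [ 86 163 255]
(np.int64(236), np.int64(200)) [ 497.6 -118.9  101.3] [ 82 173 255]
(np.int64(224), np.int64(201)) [ 513.8 -142.7  100.5] [ 62 114 151]
(np.int64(235), np.int64(201)) [ 502.3 -118.7  101.4] [ 84 157 255]
(np.int64(236), np.int64(201)) [ 500.3 -117.2  100.7] [ 80 156 255]
hold (245, 238) r 16.0 ang 155.9 90
hold (246, 238) r 17.9 ang 151.2 79
hold (242, 239) r 8.3 ang 164.4 83
hold (243, 239) r 10.1 ang 154.6 137
hold (240, 240) r 2.6 ang 178.9 166
hold (241, 240) r 4.3 ang 149.9 118
hold (242, 240) r 6.4 ang 138.8 102
hold (228, 250) r 41.7 ang -6.7 105
hold (229, 250) r 40.4 ang -4.0 99
hold (227, 251) r 45.7 ang -6.2 127
free (238, 240) r 4.1 ang -93.8 81
free (232, 241) r 17.6 ang -56.6 87
free (236, 241) r 8.1 ang -50.9 83
free (237, 241) r 5.8 ang -46.6 86
free (229, 250) r 40.4 ang -4.0 96
free (227, 251) r 45.7 ang -6.2 92
tip proj z=101 [[236.77069655 196.69536313]]
```

Cap top reads 101.0 mm, level with the marker. The dial angle needs a sub-pixel fit, so I'll add averaged top frames.

Run:
```python
from h import *
from scipy.ndimage import map_coordinates
fr=[optics.grab_frame('top') for i in range(10)];st()
T=np.mean([f[0] for f in fr],0);np.savez('pics/tophold.npz',im=T)
I={'scene':(np.load('pics/sceneavg.npz')['im'].astype(float),np.load('pics/hold.npz')['im'].astype(float),np.array([.1,2,0])),
   'top':(np.load('pics/topavg.npz')['im'].astype(float),T,np.array([-1.6,-3.,0]))}
p=optics.camera_params('scene');K,R,t=np.array(p['mtx']),np.array(p['R']),np.array(p['t']).ravel();c=-R.T@t
r=R.T@np.linalg.inv(K)@np.array([239.4,240.6,1]);H0=(c+r*(31-c[2])/r[2])-I['scene'][2];print('hub',H0)
red=lambda im:(im[...,0]-im[...,1:].mean(-1))/(im.sum(-1)+30)
rr=np.linspace(3,16,14)
def sc(n,im,H,deg):
    d=np.radians(deg);X=H+np.stack([rr*np.cos(d),rr*np.sin(d),0*rr],1)+I[n][2];q=proj(n,X)
    return map_coordinates(red(im),[q[:,1],q[:,0]],order=1).mean()
A=np.arange(-250,-40,1.)
for n in I:
    best=[]
    for dx in np.arange(-4,4.1,.5):
        for dy in np.arange(-4,4.1,.5):
            H=H0+[dx,dy,0];f=[sc(n,I[n][0],H,-54.9+e) for e in(0,)][0]
            h=[sc(n,I[n][1],H,a) for a in A];k=int(np.argmax(h));best.append((f+h[k],f,h[k],dx,dy,A[k],(-54.9-A[k])/13.5))
    best.sort(reverse=True)
    for b in best[:8]: print(n,np.round(b,2))
a=[cv2.resize(cv2.convertScaleAbs(x[185:222,290:330]),None,fx=9,fy=9,interpolation=2) for x in I['top'][:2]]
put(np.hstack(a),'dial')
```

```text
t 27.08 [ 508.7 -128.4  126. ] F [-2.32  1.11 11.09] w -0.1 g 5.9
hub [552.5007678  -78.56958682  31.        ]Traceback (most recent call last):
  File "<stdin>", line 20, in <module>
  File "<stdin>", line 12, in sc
  File "h.py", line 16, in proj
    p=optics.camera_params(name);K,R,t=map(np.array,(p['mtx'],p['R'],p['t']))
ValueError: time passes only in moves, steps and waits
```

```bash
sed -i 's/^def world/from functools import lru_cache\ncp=lru_cache(None)(optics.camera_params)\ndef world/; s/p=optics.camera_params(name);K,R,t=map/p=cp(name);K,R,t=map/' h.py
python3 - <<'E'
from h import *
from scipy.ndimage import map_coordinates
T=np.load('pics/tophold.npz')['im']
I={'scene':(np.load('pics/sceneavg.npz')['im'].astype(float),np.load('pics/hold.npz')['im'].astype(float),np.array([.1,2,0])),
   'top':(np.load('pics/topavg.npz')['im'].astype(float),T,np.array([-1.6,-3.,0]))}
H0=np.array([552.5,-78.6,31])
red=lambda im:(im[...,0]-im[...,1:].mean(-1))/(im.sum(-1)+30)
rr=np.linspace(3,16,14);A=np.arange(-250,-130,1.)
def sc(n,rd,H,deg):
    d=np.radians(np.atleast_1d(deg))[:,None];X=np.stack([H[0]+rr*np.cos(d),H[1]+rr*np.sin(d),H[2]+0*rr+0*d],-1)+I[n][2]
    q=proj(n,X.reshape(-1,3));return map_coordinates(rd,[q[:,1],q[:,0]],order=1).reshape(len(d),-1).mean(1)
for n in I:
    best=[];r0,r1=red(I[n][0]),red(I[n][1])
    for dx in np.arange(-4,4.1,.5):
        for dy in np.arange(-4,4.1,.5):
            H=H0+[dx,dy,0];f=sc(n,r0,H,-54.9)[0];h=sc(n,r1,H,A);k=h.argmax();best.append((f+h[k],f,h[k],dx,dy,A[k],(-54.9-A[k])/13.5))
    best.sort(reverse=True)
    for b in best[:8]: print(n,np.round(b,2))
a=[cv2.resize(cv2.convertScaleAbs(x[185:222,290:330]),None,fx=9,fy=9,interpolation=2) for x in I['top'][:2]]
put(np.hstack(a),'dial')
E
```

```text
scene [ 2.500e-01  1.000e-01  1.600e-01  1.500e+00 -2.000e+00 -2.130e+02
  1.171e+01]
scene [ 2.500e-01  1.000e-01  1.600e-01  1.000e+00 -1.500e+00 -2.120e+02
  1.164e+01]
scene [ 2.500e-01  1.000e-01  1.600e-01  1.500e+00 -1.500e+00 -2.100e+02
  1.149e+01]
scene [ 2.500e-01  1.000e-01  1.600e-01  1.000e+00 -2.000e+00 -2.140e+02
  1.179e+01]
scene [ 2.500e-01  1.000e-01  1.500e-01  1.000e+00 -1.000e+00 -2.100e+02
  1.149e+01]
scene [ 2.500e-01  1.000e-01  1.500e-01  2.000e+00 -2.500e+00 -2.140e+02
  1.179e+01]
scene [ 2.500e-01  1.000e-01  1.500e-01  1.500e+00 -2.500e+00 -2.140e+02
  1.179e+01]
scene [ 2.500e-01  1.000e-01  1.500e-01  5.000e-01 -1.000e+00 -2.110e+02
  1.156e+01]
top [ 5.000e-02  0.000e+00  5.000e-02  2.000e+00  3.000e+00 -2.110e+02
  1.156e+01]
top [ 5.000e-02  1.000e-02  4.000e-02  2.500e+00  2.500e+00 -2.130e+02
  1.171e+01]
top [ 5.000e-02  1.000e-02  4.000e-02  2.000e+00  3.500e+00 -2.090e+02
  1.141e+01]
top [ 5.000e-02  0.000e+00  4.000e-02  2.000e+00  2.500e+00 -2.130e+02
  1.171e+01]
top [ 5.000e-02  1.000e-02  4.000e-02  2.500e+00  3.000e+00 -2.110e+02
  1.156e+01]
top [ 5.000e-02  0.000e+00  5.000e-02  1.500e+00  3.000e+00 -2.130e+02
  1.171e+01]
top [ 5.000e-02  0.000e+00  4.000e-02  1.500e+00  3.500e+00 -2.110e+02
  1.156e+01]
top [ 5.000e-02  0.000e+00  4.000e-02  2.500e+00  2.000e+00 -2.140e+02
  1.179e+01]
```

View pics/dial.png

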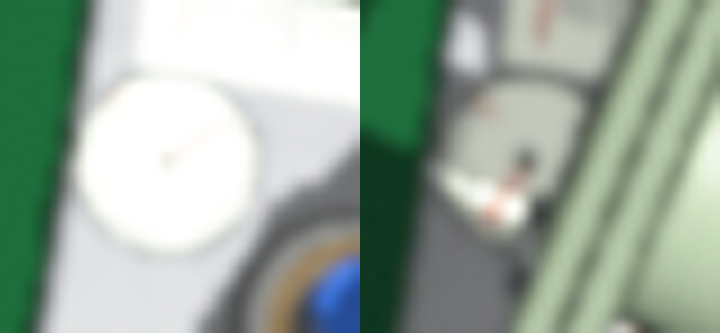

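Dial picture, right half: hub (527,158), needle tip (492,215), red 20 N tick (484,108). The dial gives about 11.7 N and the wrist 12.0 N, so I take 11.9 N. Now unload and slide the tell-tale.

Run:
```python
from h import *
ctrl.move_l([508.2,-128.2,150],vel=40);ctrl.move_l([508.2,-128.2,200],vel=150);st()
a=np.radians(-9.9);xa=np.array([np.cos(a),np.sin(a),0]);ya=np.array([-np.sin(a),np.cos(a),0]);c=np.array([509.3,-129.4,0])
Q=lambda y,z:c+95*xa+y*ya+[0,0,z]
ctrl.gripper_to(36,20)
ctrl.move_l(Q(-49.5,150),vel=250);ctrl.move_l(Q(-49.5,90),vel=150);print(ctrl.move_l(Q(-49.5,61),vel=60,threshold=6));s=st()
ctrl.gripper_to(0,20);s=st();print('tab y',(s['eef_pos']-c)@ya)
T=11.4
ctrl.move_l(Q(T,61),vel=40);ctrl.hold(.2);s=st();e=(s['eef_pos']-c)@ya;print(e)
ctrl.move_l(Q(T+T-e,61),vel=10);ctrl.hold(.2);s=st();print((s['eef_pos']-c)@ya)
ctrl.gripper_to(36);y=T+T-e
ctrl.move_l(Q(y,160),vel=150);ctrl.move_l([430,-300,240],vel=300);st()
F=[optics.grab_frame('scene') for _ in range(10)];im=np.mean([f[0] for f in F],0).astype(np.uint8)
G=[optics.grab_frame('top') for _ in range(10)]
np.savez('pics/end.npz',im=im,d=np.median([f[1] for f in F],0),t=np.mean([f[0] for f in G],0).astype(np.uint8),td=np.median([f[1] for f in G],0))
put(im,'end',(180,175,280,270),6)
```

```text
t 28.36 [ 508.1 -128.2  199.7] F [1.24 0.19 0.28] w 0.2 g 0.0
False
t 30.6 [ 594.2 -194.4   60.5] F [-0.9  -0.42 -0.32] w 35.9 g 0.0
t 30.93 [ 594.7 -194.9   61.6] F [ 0.38 -1.44  0.54] w 11.5 g 22.7
tab y -49.86688509604089
t 32.81 [ 605.2 -133.6   61.5] F [-1.19 -0.76  6.4 ] w 11.2 g 23.3
12.300219526150125
t 33.26 [ 605.1 -134.1   61.5] F [-1.35  0.31  6.24] w 11.1 g 23.3
11.851274800541495
t 35.42 [ 430.  -299.1  239. ] F [ 0.19 -0.17  0.32] w 35.6 g 0.0
```

View pics/end.png

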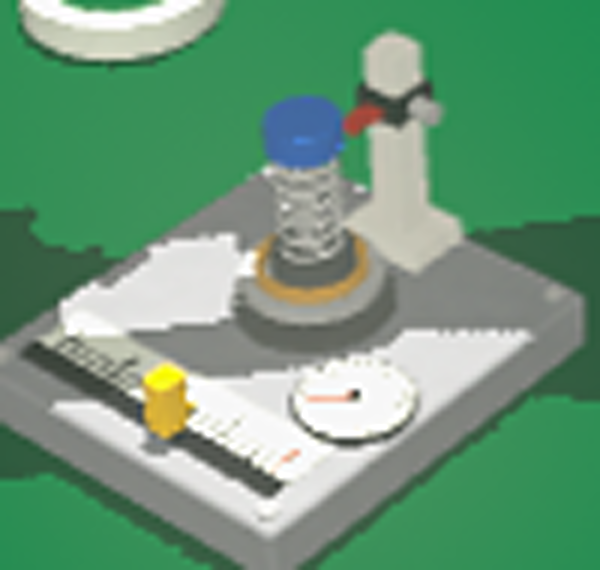

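The spring stands in the cup and the dial is at zero. The yellow tab is at (165,400), the red 20 N tick at (290,456). Now checking the tab's position against the red tick and the base.

Run:
```python
from h import *
E=np.load('pics/end.npz');a=np.radians(-9.9);M=np.array([[np.cos(a),np.sin(a)],[-np.sin(a),np.cos(a)]])
for n,im,d,b in(('scene',E['im'],E['d'],[.1,2]),('top',E['t'],E['td'],[-1.6,-3.])):
    W=world(n,d);P=(W[...,:2]-np.array([509.3,-129.4])-b)@M.T;z=W[...,2];h=cv2.cvtColor(im,cv2.COLOR_RGB2HSV).astype(int)
    yl=(h[...,0]>20)&(h[...,0]<36)&(h[...,1]>110)&(abs(P[...,0]-95)<14)&(abs(P[...,1])<70)
    top=yl&(z>53)
    for k,m in(('yel',yl),('top',top)):
        if m.any(): print(n,k,m.sum(),P[m].min(0).round(1),P[m].max(0).round(1),P[m].mean(0).round(1))
    sat=im[...,0].astype(int)-im[...,1]
    rd=(sat>12)&(abs(P[...,0]-80)<14)&(abs(P[...,1]-60)<8)&(abs(z-29)<5)
    if rd.any(): print(n,'redtick',rd.sum(),np.average(P[rd],axis=0,weights=sat[rd]).round(1))
    ba=(abs(z-28)<4)&(h[...,1]<70)&(abs(P[...,1])<100)&(abs(P[...,0]-20)<110);print(n,'base y',np.percentile(P[ba][:,1],[.3,99.7]).round(1))
```

```text
scene yel 74 [81.1  6.6] [101.3  17.4] [95.8 13.8]
scene top 22 [88.5  7.1] [101.1  16.9] [95.3 12.3]
scene redtick 6 [76.7 59.7]
scene base y [-83.5  84. ]
top yel 30 [88.6  2.2] [100.5  19.9] [94.  12.8]
top top 18 [89.3  6.5] [100.   17.2] [94.  12.4]
top redtick 1 [90.5 59.8]
top base y [-84.6  84.1]
```

```bash
python3 -c "
from plant import ctrl
print(ctrl.finish_job())"
```

```text
the job is handed in; nothing more can be done
None
```

Job handed in: I pressed the cap level with the marker for over a second and took about 12 N (wrist 12.0 N, dial about 11.7 N), the tell-tale stands at about 12.0 N, and the spring is left standing free in the cup.

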